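# Load the bench bath

### The arm

A 6-joint arm with a two-finger parallel gripper is mounted at the origin on the work surface. World frame = base frame: x ahead of the robot, y to its left, z up, the work surface at z = 0. Lengths are in m, angles in degrees, forces in N, time in s.
With the tool pointing down it reaches from about 0.275 to 0.775 m from the base axis. Payload 14.6 kg.
Tool frame: the origin (TCP) lies at the very end of the fingers, on their centre line; the grasp point (between the pads) lies 19 mm behind it; z points along the fingers, y is the line along which they close (so a half turn about z gives the same grasp; the last joint's range is limited). The gripper opens to 85 mm and grips with 20 to 120 N. Pads are 22 mm wide; open, the fingers measure 114 mm over their backs; the gripper's body (76 mm by 85 mm) begins 54 mm behind the grasp point. The pads swing forward as they close: fully open they stand 13 mm farther back than shut.
Start: joints at [-84.07, 15.075, -2.767, 72.158, 0, 81.102], TCP at [0.134, -0.508, 0.231] pointing down, gripper open.
Joint ranges: [-151.79, 151.79], [-50.71, 97.33], [-67.44, 78.34], [-121.81, 120.89], [-77.56, 73.72], [-180, 180]. Speed limits (degrees/s): [108.29, 108.29, 147.25, 159.86, 180, 180].

### API

Orientations are given as [roll, pitch, yaw] about the fixed x, y, z axes, in that order (R = Rz(yaw) Ry(pitch) Rx(roll)).
In Python, from bench import manip gives the robot as it stands.
- The arm moves only by the tool arm_command, never from a script. Its argument "deltas" is a list of rows, each an object of numbers: "x", "y", "z": the shift along the tool's x, y, z in m; "spin": the turn about the tool's z in rad. In form: [{"x": .., "y": .., "z": .., "spin": ..}, ...]. A call has 1 to 10 rows; each row shifts and turns the commanded pose from where the row before left it, along the tool's axes as they then stand; what a row does not reach is not made up. A row lasts 1/10 s, in which the tool goes at most 50 mm and 8.59 degrees, less where a joint would pass 70% of its speed; a pose out of reach is approached as far as the arm can. A call is refused whole if a number of a shift passes 0.05 or a number of a turn 0.15, either way. A call with a gripper value outside its range is refused whole. "claw" is the opening, from -1 (shut) to 1 (fully open), set as the call begins (left out, the last holds). The fingers move at their own pace and stop on an object; the grip force is fixed at half the most. Time passes only in rows, so rows that do not move let the fingers close. It gives the time, the measured TCP pose, the force, the opening and the grip force at its end, in the units of the state.
- manip.get_state(): the state, without advancing time (a new reading comes with each control period).
- manip.grab_frame(name): name is "scene" or "top" or "wrist"; returns a dict with "pixels" (480x640x3 uint8, red, green, blue), "range_z" (480x640 float32, m along the optical axis (not along the pixel's ray), 0 where there is no reading), "fx", "fy", "cx", "cy" (pixels), "R" (3x3) and "t" (3): a world point X has camera coordinates R X + t. Camera axes: x right, y down, z forward; pixel columns grow to the right and rows downward; lengths in m; the calibration is good to about 2 mm. A picture is of the moment at which its call begins.
- manip.job_done(): hands the job in; it is judged then, once.
The state is a dict: "clock": time; "joint_positions": joint angles; "dq": joint speeds; "joint_torque": joint torques, N m; "eef_pos": TCP position; "ee_rot": TCP orientation; "wrist_force": force on the tool from outside, world axes, zero at the start; "ft_torque": the same for the moment, N m; "grip_width": opening from 0.0 (shut) to 1.0 (fully open); "gripper_force": force on a finger pad.
Only numpy, scipy, OpenCV 4.12 (cv2) and the standard library are available. Lean on these libraries where they do the work, as an engineer would, in place of code of your own. Each camera call takes 0.05 s, during which the arm holds its last target. There are 200 camera calls.

### The job

Lower the squat white screw-cap bottle into the bench bath so that it stands upright on the tank floor beside the jar, with the lid closed again over it. To get in, lift the heavy lid off by its bar handle and lay it on the white pad: rest one edge on the pad first with the lid tipped up about 30 degrees, pause briefly, then ease it down flat and let go, never letting it slam there or on the bath. Leave the rest of the bench as it is.

Things in the scene. Friction and masses are not known exactly. Their poses are not given: they have to be found in the camera images.
- bath: White-cased fixed bench bath, 200 (x) x 225 (y) x 160 mm high, to the left or the right of the robot's middle, turned by up to 0.3 rad. Origin: centre of its underside, on the bench. Its -x side is the front with a flat control panel, z up. The flat steel deck at 160 mm has a rectangular opening 130 (x) x 155 (y) mm in its middle, with straight tank walls below.
- tank (a point): Centre of the flat tank floor, 55 mm above the bench, 105 mm below the deck; axes as the bath's. Tank 130 (x) x 155 (y) mm inside. A jar stands in the half towards the bath's -y; the half towards +y is free (a good spot is x 0, y +36 mm).
- rim (a point): Centre of the tank opening at deck height, 160 mm above the bench; axes as the bath's. The closed lid's origin lies here.
- lid: Flat heavy steel lid (0.63 to 0.9 kg), 160 (x) x 185 (y) x 12 mm thick, loose, at first closed on the bath, centred and square to it within 4 mm and 0.04 rad. Origin: centre of its flat underside; z up through the handle. It has no lip: it just rests on the deck, overlapping the opening by 15 mm all round. The mass centre is below the middle of the handle.
- lid_grip (a point): Middle of the lid's black bar handle, 45 mm above the lid's underside. The bar is square in section, 16 x 16 mm, 104 mm long along the lid's y, with 26 mm of clear height below it between two 10 mm posts 84 mm apart: grip it across x, fingers square to the lid, so the tool tilts with the lid.
- lid_near (a point): Middle of the lid's bottom edge at its -x side (80 mm from the origin), nearest the robot at the start; axes as the lid's.
- lid_far (a point): Middle of the lid's bottom edge at its +x side (80 mm from the origin).
- lid_left (a point): Middle of the lid's bottom edge at its +y side (92.5 mm from the origin).
- lid_right (a point): Middle of the lid's bottom edge at its -y side (92.5 mm from the origin).
- pad: White absorbent pad fixed flat on the bench on the other side from the bath, 230 (x) x 270 (y) x 3 mm, turned by up to 0.3 rad. Origin: centre of its underside on the bench; the lid is laid on its top, 3 mm above the bench, roughly central.
- bottle: Squat white plastic bottle standing on the bench between bath and pad, 58 mm across, 96 mm high, 0.11 to 0.22 kg. The screw cap is 40 mm across and 20 mm high with 8 mm of neck below it, then a sloping shoulder. Origin: centre of its underside.
- jar: Glass jar with steel cap, 56 mm across, 75 mm high, standing in the -y half of the tank, hidden under the lid at the start. It may be nudged but must stay standing. Origin: centre of its underside.
- dish: shallow round glass dish, 96 mm across, 18 mm high, low on the bench between the robot and the bottle. A bystander to leave alone.
- beaker: glass beaker, 72 mm across, 95 mm high, at the back of the bench. A bystander to leave alone.
- reagent: tall brown glass bottle with black cap, 64 mm across, 165 mm high, at the back of the bench. A bystander to leave alone.
- tape: roll of tape lying flat, 92 mm across, 24 mm high, at the back of the bench. A bystander to leave alone.
- spatula: thin double-ended steel laboratory spatula, 180 mm long, 5 mm high, lying flat on the bench behind the bottle. A bystander to leave alone.
There are look-alikes about, which are no part of the job. What is shaped like the lid but blue is not meant.

How it is judged (in metres and radians):
On the way, in this order (a step that is already met when the one before it is completed fails the run):
1. the lid is lifted clear of the bath (z of lid in the frame of rim above 0.03 m), for 0.1 s.
2. one edge of the lid rests on the pad while the lid is tipped up 20 to 50 degrees (height (world z) of any of lid_near, lid_far, lid_left, lid_right below 0.01 m and contact force between lid and pad above 0.3 N and angle between lid's own z axis and vertical between 0.35 and 0.87 rad), for 0.15 s.
3. the lid lies flat on the pad, let go (x of lid in the frame of pad between -0.045 and 0.045 m and y of lid in the frame of pad between -0.055 and 0.055 m and angle between lid's own z axis and vertical below 0.04 rad and height (world z) of lid below 0.008 m and contact force between the fingers and lid below 0.1 N and linear speed of lid below 0.03 m/s), for 0.2 s.
4. the bottle stands upright on the tank floor, let go (x of bottle in the frame of tank between -0.06 and 0.06 m and y of bottle in the frame of tank between -0.075 and 0.075 m and z of bottle in the frame of tank between -0.008 and 0.008 m and angle between bottle's own z axis and vertical below 0.1 rad and contact force between the fingers and bottle below 0.1 N), for 0.2 s.
At the end, for the whole second after the job is handed in: The bottle stands upright (within 0.1 rad) on the tank floor and the jar still stands beside it; the lid lies flat on the bath deck, centred on the opening within 11 mm each way and square to it within 0.1 rad; everything is released and at rest (all of step 4 and x of lid in the frame of rim between -0.011 and 0.011 m and y of lid in the frame of rim between -0.011 and 0.011 m and z of lid in the frame of rim between -0.004 and 0.004 m and angle between lid's own z axis and vertical below 0.03 rad and angle between the x axis of lid and the x axis of bath, either way round below 0.1 rad and linear speed of each of lid, bottle below 0.02 m/s and angle between jar's own z axis and vertical below 0.15 rad and contact force between the fingers and lid below 0.1 N); the robot touches nothing.
It fails at once if the lid is let fall or slammed onto the pad or the bath (it must be lowered under control) ((contact force between lid and pad above 120 N or (contact force between lid and pad above 0.5 N and (angular speed of lid above 2.2 rad/s or linear speed of lid above 0.4 m/s))) or (contact force between lid and bath above 120 N or (contact force between lid and bath above 0.5 N and (angular speed of lid above 2.2 rad/s or linear speed of lid above 0.4 m/s)))).
It fails at once if the bottle is tipped over (more than 35 degrees) (angle between bottle's own z axis and vertical above 0.6 rad).
It fails at once if the bottle is let drop into the tank (it must be lowered until it stands) (x of bottle in the frame of tank between -0.065 and 0.065 m and y of bottle in the frame of tank between -0.0775 and 0.0775 m and z of bottle in the frame of tank below 0.1 m and contact force between the fingers and bottle below 0.1 N and linear speed of bottle above 0.5 m/s).
It fails at once if the jar in the bath is tipped (more than 20 degrees) (angle between jar's own z axis and vertical above 0.35 rad).
It fails at once if something else on the bench is moved (more than 25 mm) (distance of any of dish, beaker, reagent, tape, spatula from where it was at the start of the episode above 0.025 m).
It also fails if it takes over 72 s, if anything falls off the work surface, if the arm or the gripper's body presses on something with over 40 N, if the wrist force passes 120 N, or if a joint passes its speed limit or range.

## Working session

There is one attempt and no reset: what is moved stays moved. The work goes in short steps, Python scripts to look and compute and a tool call to move; the robot and the scene stay as the last step left them, time stands still between calls to the robot, and variables do not carry over. Pictures are saved under pics/ and viewed, at most 10 in all, crops included, and the job is handed in when it is done.

Besides the shell and the picture viewer there is one more tool, called after "Request:" by a JSON object that holds its "api" and its "payload", one argument or row to a line. arm_command: Moves the arm, as the interface text tells. Its arguments: {"type":"object","properties":{"deltas":{"type":"array","items":{"type":"object","properties":{"x":{"type":"number"},"y":{"type":"number"},"z":{"type":"number"},"spin":{"type":"number"}}}},"claw":{"type":"number"}},"required":["deltas"]}

```bash
ls; mkdir -p pics
cat > h.py <<'E'
import numpy as np, cv2
from bench import manip
def grab(n, save=None):
    f=manip.grab_frame(n)
    if save: cv2.imwrite('pics/'+save, f['pixels'][:,:,::-1])
    return f
def cloud(f):
    z=f['range_z']; v,u=np.mgrid[:480,:640]
    c=np.stack([(u-f['cx'])/f['fx']*z,(v-f['cy'])/f['fy']*z,z],-1)
    X=(c-np.array(f['t']))@np.array(f['R'])
    X[z==0]=np.nan
    return X
E
python3 - <<'E'
from h import *
fs=[grab(n) for n in ('scene','top')]
for n,f in zip('st',fs):
    np.savez('%s0.npz'%n,**f); cv2.imwrite('pics/%s0.png'%n,f['pixels'][:,:,::-1])
    print(-np.array(f['R']).T@np.array(f['t']), np.round(f['R'],2).tolist(), f['fx'])
print(manip.get_state())
E
```

```text
pics
[ 1.07254597 -0.47082072  0.91196713] [[0.61, 0.79, 0.02], [0.57, -0.43, -0.7], [-0.54, 0.44, -0.72]] 493.2240989319945
[ 0.36282093 -0.00284119  1.6960371 ] [[0.02, -1.0, -0.0], [-1.0, -0.02, -0.08], [0.08, 0.0, -1.0]] 584.7025617524148
{'clock': 0.1, 'joint_positions': array([-8.40698697e+01,  1.50947650e+01, -2.79947095e+00,  7.21605005e+01,
        1.49229730e-03,  8.11016984e+01]), 'dq': array([-0.02854793, -0.14961853,  0.13111573, -0.12947002,  0.05194881,
        0.00240181]), 'joint_torque': array([ 3.37656980e-03, -6.38575959e+01,  3.85063326e+01,  1.00074118e-02,
       -4.24754546e-05,  3.40326721e-05]), 'eef_pos': array([ 0.1343338 , -0.50725629,  0.23088942]), 'ee_rot': array([-1.79946153e+02, -9.94102222e-03,  1.48284265e+01]), 'wrist_force': array([ 0.51467092,  0.48747883, -0.63453415]), 'ft_torque': array([-0.05210628,  0.02172764, -0.01014454]), 'gripper_force': 0.0, 'grip_width': 1.0054625512645863}
```

View pics/t0.png

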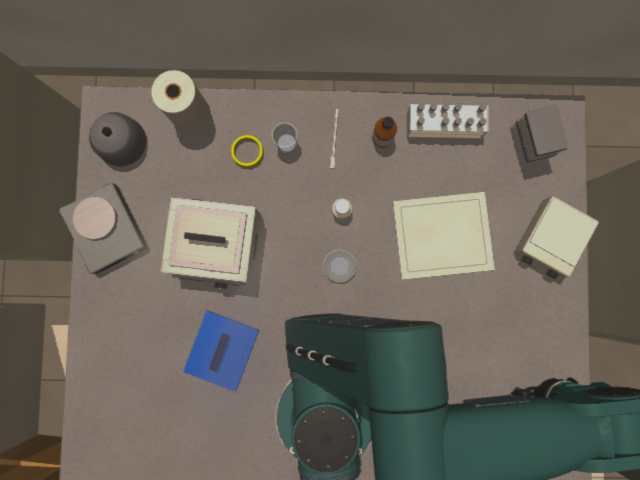

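View pics/s0.png

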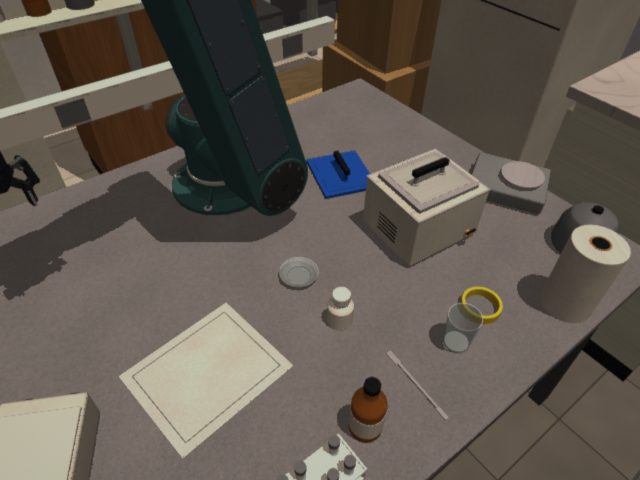

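The top view shows the bath (209,240) with lid bar at (205,238), the bottle at (342,208), the dish at (340,266) and the pad at (444,236), plus the blue decoy lid at (222,350). The scene view agrees, with the bottle at (341,308) and nothing between bath and pad except bottle and dish.

```bash
cat >> h.py <<'E'
def rect(P):
    (c,s,a)=cv2.minAreaRect((P[:,:2]*1000).astype(np.float32)); return np.round(c,1),np.round(s,1),round(a,2)
def blob(m,seed):
    n,l=cv2.connectedComponents(m.astype(np.uint8)); return l==l[seed[1],seed[0]]
def win(u0,u1,v0,v1):
    w=np.zeros((480,640),bool); w[v0:v1,u0:u1]=1; return w
E
python3 - <<'E'
from h import *
f=dict(np.load('t0.npz')); X=cloud(f); z=X[...,2]
b=win(150,270,190,295)
for n,m in dict(bar=b&(z>.195)&(z<.23),lid=b&(z>.166)&(z<.23),deck=b&(z>.15),bottle=win(320,360,190,225)&(z>.05)).items():
    P=X[m]; print(n,m.sum(),rect(P),np.round(P.mean(0),4),np.round(np.median(P[:,2]),4))
p=f['pixels'].astype(int)
m=win(385,505,185,290)&(p.min(-1)>150)&(abs(z)<.02)
P=X[m]; print('pad',m.sum(),rect(P),np.median(P[:,2]))
for n,w in dict(dish=(320,360,245,290),).items():
    P=X[win(*w)&(z>.008)]; print(n,P.mean(0),rect(P))
for q in [(209,205),(175,240),(245,245),(190,215),(342,206)]: print(q,X[q[1],q[0]])
E
```

```text
bar 269 (array([485.7, 319.4]), array([104.9,  16.5]), 84.23) [0.4855 0.3183 0.2119] 0.212
lid 4233 (array([485.6, 319.4]), array([226.9, 196.6]), 85.65) [0.4849 0.3182 0.1747] 0.1724
deck 6485 (array([486.1, 320. ]), array([228.6, 201.3]), 84.8) [0.4845 0.3177 0.1695] 0.1699
bottle 325 (array([589.6, -33.1]), array([56.1, 55.4]), 79.18) [ 0.5858 -0.033   0.0793] 0.0889
pad 6869 (array([ 523.7, -330.8]), array([229., 270.]), 7.0) 0.002632632431976382
dish [ 0.42766037 -0.02883091  0.01343922] (array([429.2, -29.8]), array([125. , 108.3]), 5.58)
(209, 205) [0.57673957 0.32179978 0.15464181]
(175, 240) [0.48011654 0.40305483 0.17463721]
(245, 245) [0.47156088 0.2218828  0.16018374]
(190, 215) [0.54659883 0.36646002 0.17457131]
(342, 206) [ 0.5893501  -0.03304684  0.09417019]
```

Request:
{"api": "arm_command", "payload": {
  "deltas": [
    {"z":-0.01,"spin":-0.135},
    {"z":-0.01,"spin":-0.135},
    {"z":-0.01,"spin":-0.135},
    {"z":-0.01,"spin":-0.135},
    {"z":-0.01,"spin":-0.135},
    {"z":-0.01,"spin":-0.135},
    {"z":-0.01,"spin":-0.135},
    {"z":-0.01,"spin":-0.135},
    {"z":-0.01,"spin":-0.135}
  ],
  "claw": 1
}}

```text
$.deltas[0]: bad value
```

Request:
{"api": "arm_command", "payload": {
  "deltas": [
    {"x":0.03,"y":0.026},
    {"x":0.03,"y":0.026},
    {"x":0.03,"y":0.026},
    {"x":0.03,"y":0.026},
    {"x":0.03,"y":0.026},
    {"x":0.03,"y":0.026},
    {"x":0.03,"y":0.026},
    {"x":0.03,"y":0.026},
    {"x":0.03,"y":0.026},
    {"x":0.03,"y":0.026}
  ]
}}

```text
$.deltas[0]: bad value
```

Request:
{"api": "arm_command", "payload": {
  "deltas": [
    {"x":0.045},
    {"x":0.045},
    {"x":0.045},
    {"x":0.045},
    {"x":0.045},
    {"x":0.045},
    {"x":0.045},
    {"x":0.045},
    {"x":0.045},
    {"x":0.045}
  ]
}}

```text
$.deltas[0]: bad value
```

Request:
{"api": "arm_command", "payload": {
  "deltas": [
    {"x":0.045},
    {"x":0.045},
    {"x":0.01},
    {}
  ]
}}

```text
$.deltas[0]: bad value
```

Request:
{"api": "arm_command", "payload": {
  "deltas": [
    {"x":0,"y":0,"z":-0.01,"spin":-0.135},
    {"x":0,"y":0,"z":-0.01,"spin":-0.135},
    {"x":0,"y":0,"z":-0.01,"spin":-0.135},
    {"x":0,"y":0,"z":-0.01,"spin":-0.135},
    {"x":0,"y":0,"z":-0.01,"spin":-0.135},
    {"x":0,"y":0,"z":-0.01,"spin":-0.135},
    {"x":0,"y":0,"z":-0.01,"spin":-0.135},
    {"x":0,"y":0,"z":-0.01,"spin":-0.135},
    {"x":0,"y":0,"z":-0.01,"spin":-0.135}
  ],
  "claw": 1
}}

```text
clock: 1.0
eef_pos: [0.1343, -0.5074, 0.3214]
ee_rot: [-180.0, -0.0, 84.8]
wrist_force: [-0.3, -0.1, 0.5]
grip_width: 1.002
gripper_force: 0.0
```

Request:
{"api": "arm_command", "payload": {
  "deltas": [
    {"x":0.03,"y":0.026,"z":0,"spin":0},
    {"x":0.03,"y":0.026,"z":0,"spin":0},
    {"x":0.03,"y":0.026,"z":0,"spin":0},
    {"x":0.03,"y":0.026,"z":0,"spin":0},
    {"x":0.03,"y":0.026,"z":0,"spin":0},
    {"x":0.03,"y":0.026,"z":0,"spin":0},
    {"x":0.03,"y":0.026,"z":0,"spin":0},
    {"x":0.03,"y":0.026,"z":0,"spin":0},
    {"x":0.03,"y":0.026,"z":0,"spin":0},
    {"x":0.03,"y":0.026,"z":0,"spin":0}
  ]
}}

```text
clock: 2.0
eef_pos: [0.4231, -0.2327, 0.3211]
ee_rot: [-180.0, -0.0, 84.4]
wrist_force: [-0.6, -0.9, 0.7]
grip_width: 0.994
gripper_force: 0.0
```

Request:
{"api": "arm_command", "payload": {
  "deltas": [
    {"x":0.045,"y":0,"z":0,"spin":0},
    {"x":0.045,"y":0,"z":0,"spin":0},
    {"x":0.045,"y":0,"z":0,"spin":0},
    {"x":0.045,"y":0,"z":0,"spin":0},
    {"x":0.045,"y":0,"z":0,"spin":0},
    {"x":0.045,"y":0,"z":0,"spin":0},
    {"x":0.045,"y":0,"z":0,"spin":0},
    {"x":0.045,"y":0,"z":0,"spin":0},
    {"x":0.045,"y":0,"z":0,"spin":0},
    {"x":0.045,"y":0,"z":0,"spin":0}
  ]
}}

```text
clock: 3.0
eef_pos: [0.4654, 0.2157, 0.3211]
ee_rot: [-180.0, 0.0, 84.5]
wrist_force: [0.2, -0.2, 0.3]
grip_width: 1.001
gripper_force: 0.0
```

Request:
{"api": "arm_command", "payload": {
  "deltas": [
    {"x":0.04,"y":0,"z":0,"spin":0},
    {"x":0.03,"y":0,"z":0,"spin":0},
    {"x":0,"y":0,"z":0,"spin":0}
  ]
}}

```text
clock: 3.3
eef_pos: [0.4724, 0.2864, 0.3202]
ee_rot: [-179.9, 0.0, 84.6]
wrist_force: [0.3, -0.4, 1.1]
grip_width: 1.001
gripper_force: 0.0
```

Request:
{"api": "arm_command", "payload": {
  "deltas": [
    {"x":0.017,"y":0.005,"z":0.01,"spin":0},
    {"x":0.017,"y":0.005,"z":0.02,"spin":0},
    {"x":0,"y":0,"z":0.03,"spin":0},
    {"x":0,"y":0,"z":0.03,"spin":0},
    {"x":0,"y":0,"z":0.02,"spin":0},
    {"x":0,"y":0,"z":0.014,"spin":0},
    {"x":0,"y":0,"z":0.01,"spin":0},
    {"x":0,"y":0,"z":0,"spin":0}
  ]
}}

```text
clock: 4.1
eef_pos: [0.4854, 0.3159, 0.186]
ee_rot: [-179.9, 0.1, 84.4]
wrist_force: [-0.0, 0.4, -0.1]
grip_width: 1.002
gripper_force: 0.0
```

Request:
{"api": "arm_command", "payload": {
  "deltas": [
    {"x":0,"y":0,"z":0,"spin":0},
    {"x":0,"y":0,"z":0,"spin":0},
    {"x":0,"y":0,"z":0,"spin":0},
    {"x":0,"y":0,"z":0,"spin":0},
    {"x":0,"y":0,"z":0,"spin":0},
    {"x":0,"y":0,"z":0,"spin":0},
    {"x":0,"y":0,"z":0,"spin":0},
    {"x":0,"y":0,"z":0,"spin":0}
  ],
  "claw": -1
}}

```text
clock: 4.9
eef_pos: [0.4859, 0.3164, 0.1877]
ee_rot: [180.0, -0.0, 84.4]
wrist_force: [-2.2, -1.0, 5.1]
grip_width: 0.173
gripper_force: 59.7
```

Request:
{"api": "arm_command", "payload": {
  "deltas": [
    {"x":0,"y":0,"z":-0.003,"spin":0},
    {"x":0,"y":0,"z":-0.007,"spin":0},
    {"x":0,"y":0,"z":-0.015,"spin":0},
    {"x":0,"y":0,"z":-0.015,"spin":0},
    {"x":0,"y":0,"z":-0.01,"spin":0},
    {"x":0,"y":0,"z":0,"spin":0},
    {"x":0,"y":0,"z":0,"spin":0}
  ]
}}

```text
clock: 5.6
eef_pos: [0.4857, 0.3163, 0.2369]
ee_rot: [-180.0, 0.0, 84.4]
wrist_force: [0.6, 0.0, -6.7]
grip_width: 0.174
gripper_force: 59.0
```

Request:
{"api": "arm_command", "payload": {
  "deltas": [
    {"x":-0.01,"y":0,"z":0,"spin":0},
    {"x":-0.02,"y":0,"z":0,"spin":0},
    {"x":-0.03,"y":0,"z":0,"spin":0},
    {"x":-0.03,"y":0,"z":0,"spin":0},
    {"x":-0.03,"y":0,"z":0,"spin":0},
    {"x":-0.03,"y":0,"z":0,"spin":0},
    {"x":-0.02,"y":0,"z":0,"spin":0},
    {"x":-0.008,"y":0,"z":0,"spin":0},
    {"x":0,"y":0,"z":0,"spin":0}
  ]
}}

```text
clock: 6.5
eef_pos: [0.4682, 0.1382, 0.2371]
ee_rot: [-180.0, 0.0, 84.4]
wrist_force: [0.8, -0.3, -6.6]
grip_width: 0.172
gripper_force: 59.0
```

```bash
cat >> h.py <<'E'
def plane(P):
    # robust plane fit: returns normal (up), centroid, tilt deg
    for _ in range(4):
        A=np.c_[P[:,:2],np.ones(len(P))]; c=np.linalg.lstsq(A,P[:,2],rcond=None)[0]
        r=abs(A@c-P[:,2]); P=P[r<max(.003,np.median(r)*2)]
    n=np.array([-c[0],-c[1],1]); n/=np.linalg.norm(n); return np.round(n,3),np.round(P.mean(0),4),round(np.degrees(np.arccos(n[2])),2)
E
python3 - <<'E'
from h import *
f=grab('top','t1.png'); s=grab('scene','s1.png'); print(manip.get_state()['eef_pos'],manip.get_state()['wrist_force'])
for g in (f,s):
    X=cloud(g); p=X[(X[...,0]>.38)&(X[...,0]<.57)&(X[...,1]>.04)&(X[...,1]<.24)&(X[...,2]>.175)&(X[...,2]<.24)]
    print(len(p), plane(p))
E
```

```text
[0.46848637 0.13946241 0.23711735] [-7.54861359e-02 -7.26674901e-04 -6.22495868e+00]
1366 (array([-0.002, -0.023,  1.   ]), array([0.4692, 0.0763, 0.2216]), np.float64(1.3))
3490 (array([ 0.004, -0.001,  1.   ]), array([0.4814, 0.1274, 0.2222]), np.float64(0.21))
```

Request:
{"api": "arm_command", "payload": {
  "deltas": [
    {"x":0,"y":0,"z":0.015,"spin":0},
    {"x":0,"y":0,"z":0.02,"spin":0},
    {"x":0,"y":0,"z":0.008,"spin":0},
    {"x":0,"y":0,"z":0.004,"spin":0},
    {"x":0,"y":0,"z":0.004,"spin":0},
    {"x":0,"y":0,"z":0.003,"spin":0},
    {"x":0,"y":0,"z":0.003,"spin":0}
  ]
}}

```text
clock: 7.3
eef_pos: [0.4694, 0.1389, 0.1814]
ee_rot: [179.9, 0.0, 84.4]
wrist_force: [-2.4, -5.7, 6.9]
grip_width: 0.175
gripper_force: 61.4
```

Request:
{"api": "arm_command", "payload": {
  "deltas": [
    {"x":0,"y":0,"z":0.003,"spin":0},
    {"x":0,"y":0,"z":0.003,"spin":0}
  ]
}}

```text
clock: 7.5
eef_pos: [0.4696, 0.1385, 0.1756]
ee_rot: [179.8, 0.1, 84.4]
wrist_force: [-1.8, -11.0, 8.5]
grip_width: 0.174
gripper_force: 62.6
```

Request:
{"api": "arm_command", "payload": {
  "deltas": [
    {"x":0,"y":0,"z":0.003,"spin":0},
    {"x":0,"y":0,"z":0.003,"spin":0},
    {"x":0,"y":0,"z":0.003,"spin":0},
    {"x":0,"y":0,"z":0.003,"spin":0}
  ]
}}

```text
clock: 7.9
eef_pos: [0.4697, 0.1379, 0.1637]
ee_rot: [179.8, 0.2, 84.4]
wrist_force: [-2.4, -13.1, 6.4]
grip_width: 0.173
gripper_force: 65.2
```

Run:
```python
from h import *
s=grab('scene','s2.png'); print(manip.get_state()['eef_pos'],manip.get_state()['wrist_force'])
X=cloud(s); p=X[(X[...,0]>.38)&(X[...,0]<.57)&(X[...,1]>.04)&(X[...,1]<.19)&(X[...,2]>.08)&(X[...,2]<.24)]
print(len(p), plane(p))
```

```text
[0.46967523 0.13788817 0.16330236] [ -0.89550572 -14.62041223   7.5525167 ]
3512 (array([-0.026, -0.338,  0.941]), array([0.4836, 0.1188, 0.1424]), np.float64(19.82))
```

View pics/s2.png

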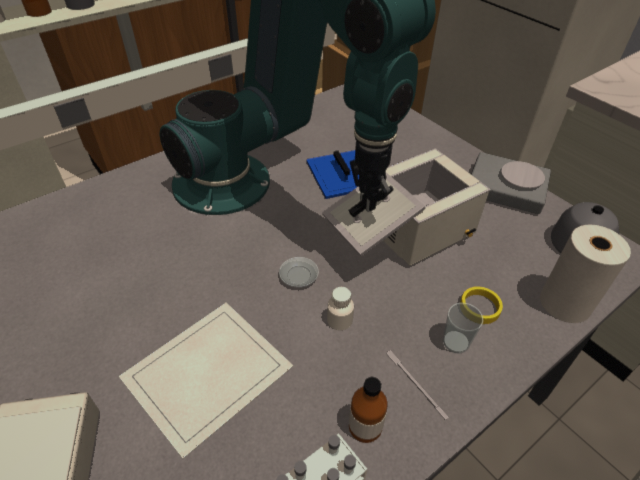

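The picture shows the lid (375,210) pivoting in the fingers against the bath edge, already tilted 20°, with the bottle (341,308) clear. I'll continue to about 33°.

Request:
{"api": "arm_command", "payload": {
  "deltas": [
    {"x":0,"y":0,"z":0.003,"spin":0},
    {"x":0,"y":0,"z":0.003,"spin":0},
    {"x":0,"y":0,"z":0.003,"spin":0},
    {"x":0,"y":0,"z":0.003,"spin":0},
    {"x":0,"y":0,"z":0.002,"spin":0}
  ]
}}

```text
clock: 8.45
eef_pos: [0.4697, 0.1374, 0.1496]
ee_rot: [179.8, 0.2, 84.4]
wrist_force: [-0.0, -13.7, 4.4]
grip_width: 0.175
gripper_force: 71.9
```

Run:
```python
from h import *
s=grab('scene'); print(manip.get_state()['eef_pos'],manip.get_state()['wrist_force'])
X=cloud(s); p=X[(X[...,0]>.38)&(X[...,0]<.57)&(X[...,1]>.04)&(X[...,1]<.19)&(X[...,2]>.06)&(X[...,2]<.24)]
print(len(p), plane(p))
```

```text
[0.46965047 0.13746061 0.14932455] [ -0.65821097 -18.81379392   7.42369829]
3587 (array([-0.042, -0.504,  0.863]), array([0.4828, 0.125 , 0.1265]), np.float64(30.36))
```

Request:
{"api": "arm_command", "payload": {
  "deltas": [
    {"x":-0.003,"y":0,"z":-0.004,"spin":0},
    {"x":-0.01,"y":0,"z":-0.012,"spin":0},
    {"x":-0.02,"y":0,"z":-0.025,"spin":0},
    {"x":-0.03,"y":0,"z":-0.025,"spin":-0.05},
    {"x":-0.035,"y":0,"z":-0.025,"spin":-0.09},
    {"x":-0.035,"y":0,"z":-0.009,"spin":-0.08},
    {"x":-0.035,"y":0,"z":0,"spin":0},
    {"x":-0.035,"y":0,"z":0,"spin":0},
    {"x":-0.035,"y":0,"z":0,"spin":0},
    {"x":-0.035,"y":0,"z":0,"spin":0}
  ]
}}

```text
clock: 9.5
eef_pos: [0.4793, -0.1342, 0.2494]
ee_rot: [179.9, 0.0, 97.0]
wrist_force: [1.8, -0.7, -5.8]
grip_width: 0.178
gripper_force: 70.2
```

Request:
{"api": "arm_command", "payload": {
  "deltas": [
    {"x":-0.035,"y":0,"z":0,"spin":0},
    {"x":-0.035,"y":0,"z":0,"spin":0},
    {"x":-0.035,"y":0,"z":0,"spin":0},
    {"x":-0.035,"y":0,"z":0,"spin":0},
    {"x":-0.035,"y":0,"z":0,"spin":0},
    {"x":-0.025,"y":0,"z":0,"spin":0},
    {"x":-0.015,"y":0,"z":0,"spin":0},
    {"x":0,"y":0,"z":0,"spin":0}
  ]
}}

```text
clock: 10.3
eef_pos: [0.5057, -0.3475, 0.2483]
ee_rot: [180.0, 0.0, 97.0]
wrist_force: [-0.3, 1.1, -6.7]
grip_width: 0.178
gripper_force: 70.1
```

Run:
```python
from h import *
s=grab('scene','s3.png'); st=manip.get_state(); print(st['eef_pos'],st['ee_rot'],st['wrist_force'])
X=cloud(s); e=st['eef_pos']; p=X[(abs(X[...,0]-e[0])<.09)&(abs(X[...,1]-e[1])<.1)&(X[...,2]>e[2]-.12)&(X[...,2]<e[2]+.04)]
print(len(p), plane(p))
```

```text
[ 0.50563236 -0.34621893  0.2484819 ] [ 1.79995834e+02 -2.03807431e-02  9.70019050e+01] [ 0.3266595  -0.24556511 -7.00716688]
7368 (array([ 0.072, -0.489,  0.87 ]), array([ 0.5236, -0.3207,  0.2458]), np.float64(29.59))
```

Request:
{"api": "arm_command", "payload": {
  "deltas": [
    {"x":-0.011,"y":0.01,"z":0.01,"spin":0},
    {"x":-0.011,"y":0.01,"z":0.02,"spin":0},
    {"x":0,"y":0,"z":0.03,"spin":0},
    {"x":0,"y":0,"z":0.03,"spin":0},
    {"x":0,"y":0,"z":0.03,"spin":0},
    {"x":0,"y":0,"z":0.025,"spin":0},
    {"x":0,"y":0,"z":0.015,"spin":0},
    {"x":0,"y":0,"z":0.007,"spin":0},
    {"x":0,"y":0,"z":0.002,"spin":0},
    {"x":0,"y":0,"z":0.002,"spin":0}
  ]
}}

```text
clock: 11.35
eef_pos: [0.5289, -0.3652, 0.078]
ee_rot: [180.0, 0.0, 97.1]
wrist_force: [-0.1, 1.9, -5.6]
grip_width: 0.173
gripper_force: 70.1
```

Request:
{"api": "arm_command", "payload": {
  "deltas": [
    {"x":0,"y":0,"z":0.002,"spin":0},
    {"x":0,"y":0,"z":0.002,"spin":0},
    {"x":0,"y":0,"z":0.002,"spin":0}
  ]
}}

```text
clock: 11.65
eef_pos: [0.5285, -0.3653, 0.0715]
ee_rot: [180.0, 0.0, 97.0]
wrist_force: [0.3, 0.1, -6.2]
grip_width: 0.172
gripper_force: 70.1
```

Request:
{"api": "arm_command", "payload": {
  "deltas": [
    {"x":0,"y":0,"z":0.002,"spin":0},
    {"x":0,"y":0,"z":0,"spin":0}
  ]
}}

```text
clock: 11.85
eef_pos: [0.5283, -0.3651, 0.069]
ee_rot: [-180.0, -0.0, 97.0]
wrist_force: [0.7, -1.2, -6.4]
grip_width: 0.175
gripper_force: 70.1
```

Request:
{"api": "arm_command", "payload": {
  "deltas": [
    {"x":0,"y":0,"z":0.002,"spin":0},
    {"x":0,"y":0,"z":0.001,"spin":0}
  ]
}}

```text
clock: 12.05
eef_pos: [0.5286, -0.3649, 0.067]
ee_rot: [180.0, 0.0, 97.1]
wrist_force: [-5.9, 8.6, 14.2]
grip_width: 0.174
gripper_force: 73.0
```

Request:
{"api": "arm_command", "payload": {
  "deltas": [
    {"x":0,"y":0,"z":0.001,"spin":0},
    {"x":0,"y":0,"z":0,"spin":0}
  ]
}}

```text
clock: 12.25
eef_pos: [0.5286, -0.3648, 0.0669]
ee_rot: [179.9, 0.0, 97.1]
wrist_force: [-5.9, 9.8, 15.4]
grip_width: 0.174
gripper_force: 73.4
```

Request:
{"api": "arm_command", "payload": {
  "deltas": [
    {"x":0,"y":0,"z":0,"spin":0},
    {"x":0,"y":0,"z":0,"spin":0},
    {"x":0,"y":0,"z":0,"spin":0},
    {"x":0.003,"y":0,"z":0.003,"spin":0},
    {"x":0.003,"y":0,"z":0.003,"spin":0},
    {"x":0.003,"y":0,"z":0.003,"spin":0},
    {"x":0.003,"y":0,"z":0.003,"spin":0}
  ]
}}

```text
clock: 12.95
eef_pos: [0.5273, -0.3527, 0.0545]
ee_rot: [179.9, 0.0, 97.1]
wrist_force: [-2.2, 8.8, 10.3]
grip_width: 0.177
gripper_force: 70.6
```

Run:
```python
from h import *
s=grab('scene','s4.png'); st=manip.get_state(); print(st['eef_pos'],st['ee_rot'],st['wrist_force'])
X=cloud(s); e=st['eef_pos']; p=X[(abs(X[...,0]-e[0])<.09)&(abs(X[...,1]-e[1])<.1)&(X[...,2]>.01)&(X[...,2]<e[2]+.04)]
print(len(p), plane(p))
```

```text
[ 0.52719194 -0.35219645  0.05389102] [ 1.79937624e+02 -1.68502042e-02  9.70883438e+01] [-0.37607891  7.80769652  7.95379704]
6020 (array([ 0.045, -0.321,  0.946]), array([ 0.5425, -0.3397,  0.0453]), np.float64(18.89))
```

Request:
{"api": "arm_command", "payload": {
  "deltas": [
    {"x":0.003,"y":0,"z":0.003,"spin":0},
    {"x":0.003,"y":0,"z":0.003,"spin":0},
    {"x":0.003,"y":0,"z":0.003,"spin":0},
    {"x":0.003,"y":0,"z":0.004,"spin":0},
    {"x":0.002,"y":0,"z":0.003,"spin":0},
    {"x":0.002,"y":0,"z":0.003,"spin":0},
    {"x":0.002,"y":0,"z":0.003,"spin":0}
  ]
}}

```text
clock: 13.7
eef_pos: [0.5249, -0.3355, 0.031]
ee_rot: [180.0, 0.0, 97.0]
wrist_force: [2.5, -1.0, -1.0]
grip_width: 0.175
gripper_force: 67.7
```

Run:
```python
from h import *
s=grab('scene','s5.png'); st=manip.get_state(); print(st['eef_pos'],st['ee_rot'],st['wrist_force'])
X=cloud(s); e=st['eef_pos']; p=X[(abs(X[...,0]-e[0])<.09)&(abs(X[...,1]-e[1])<.1)&(X[...,2]>.008)&(X[...,2]<e[2]+.04)]
print(len(p), plane(p))
```

```text
[ 0.52461368 -0.33513745  0.03051915] [-1.79977266e+02 -6.45072251e-03  9.70508707e+01] [ 1.48492792  1.43320615 -2.82452029]
5921 (array([ 0.011, -0.041,  0.999]), array([ 0.54  , -0.3406,  0.0196]), np.float64(2.45))
```

Request:
{"api": "arm_command", "payload": {
  "deltas": [
    {"x":0.001,"y":0,"z":0.002,"spin":0},
    {"x":0,"y":0,"z":0.001,"spin":0},
    {"x":0,"y":0,"z":0.001,"spin":0},
    {"x":0,"y":0,"z":0,"spin":0}
  ]
}}

```text
clock: 14.15
eef_pos: [0.5244, -0.3341, 0.0273]
ee_rot: [-180.0, -0.0, 97.1]
wrist_force: [0.2, 5.0, 2.6]
grip_width: 0.176
gripper_force: 68.3
```

Run:
```python
from h import *
s=grab('scene','s5.png'); st=manip.get_state(); print(st['eef_pos'],st['ee_rot'],st['wrist_force'])
X=cloud(s); e=st['eef_pos']; p=X[(abs(X[...,0]-e[0])<.09)&(abs(X[...,1]-e[1])<.1)&(X[...,2]>.008)&(X[...,2]<e[2]+.04)]
print(len(p), plane(p))
```

```text
[ 0.52442834 -0.3341116   0.02731139] [-1.79988971e+02 -3.22421597e-02  9.70497113e+01] [0.03260451 5.28625277 3.99686444]
5823 (array([ 0.004, -0.   ,  1.   ]), array([ 0.5391, -0.341 ,  0.0162]), np.float64(0.23))
```

Request:
{"api": "arm_command", "payload": {
  "deltas": [
    {"x":0,"y":0,"z":0,"spin":0},
    {"x":0,"y":0,"z":0,"spin":0},
    {"x":0,"y":0,"z":0,"spin":0},
    {"x":0,"y":0,"z":0,"spin":0},
    {"x":0,"y":0,"z":0,"spin":0},
    {"x":0,"y":0,"z":0,"spin":0}
  ],
  "claw": 1
}}

```text
clock: 14.8
eef_pos: [0.5246, -0.3344, 0.0273]
ee_rot: [-180.0, 0.0, 97.0]
wrist_force: [-0.6, 0.6, -0.2]
grip_width: 1.0
gripper_force: 0.0
```

Request:
{"api": "arm_command", "payload": {
  "deltas": [
    {"x":0,"y":0,"z":-0.005,"spin":0},
    {"x":0,"y":0,"z":-0.015,"spin":0},
    {"x":0,"y":0,"z":-0.03,"spin":0},
    {"x":0,"y":0,"z":-0.04,"spin":0},
    {"x":0,"y":0,"z":-0.04,"spin":0},
    {"x":0,"y":0,"z":-0.04,"spin":0},
    {"x":0,"y":0,"z":-0.03,"spin":0},
    {"x":0,"y":0,"z":0,"spin":0}
  ]
}}

```text
clock: 15.6
eef_pos: [0.5257, -0.3353, 0.2319]
ee_rot: [179.7, 0.3, 97.0]
wrist_force: [-0.3, -0.2, -0.2]
grip_width: 1.002
gripper_force: 0.0
```

Run:
```python
from h import *
f=grab('top','t6.png'); s=grab('scene','s6.png'); np.savez('t6.npz',**f)
X=cloud(s); p=X[(abs(X[...,0]-.524)<.12)&(abs(X[...,1]+.334)<.13)&(X[...,2]>.009)&(X[...,2]<.08)]
print('lid',len(p), plane(p), rect(p))
bar=X[(abs(X[...,0]-.524)<.12)&(abs(X[...,1]+.334)<.13)&(X[...,2]>.045)&(X[...,2]<.075)]; print('bar',rect(bar),bar.mean(0))
X=cloud(f); z=X[...,2]; b=win(150,270,180,300)
# bath top surfaces
P=X[b&(z>.145)&(z<.19)]; print('deck',len(P),rect(P),np.median(P[:,2]))
# opening interior
q=b&(z<.145)&(abs(X[...,0]-.486)<.085)&(abs(X[...,1]-.32)<.1)
P=X[q&(z>.11)]; print('jar top',len(P),P.mean(0) if len(P) else 0, rect(P) if len(P)>5 else 0)
P=X[q&(z<.07)&(z>.03)]; print('floor',len(P),rect(P))
c=X[win(320,360,190,225)&(z>.085)]; print('cap',len(c),rect(c),np.median(c,0))
X=cloud(s); c=X[(abs(X[...,0]-.589)<.04)&(abs(X[...,1]+.033)<.04)&(X[...,2]>.092)]; print('cap s',rect(c),np.median(c,0))
j=X[(abs(X[...,0]-.486)<.07)&(abs(X[...,1]-.32)<.08)&(X[...,2]>.1)&(X[...,2]<.14)]; print(len(j),np.median(j,0))
```

```text
lid 6608 (array([ 0.   , -0.001,  1.   ]), array([ 0.5301, -0.338 ,  0.0161]), np.float64(0.04)) (array([ 520. , -335.7]), array([180.9, 244.7]), 2.92)
bar (array([ 523.2, -333.7]), array([ 19.4, 102.6]), 7.73) [ 0.52550234 -0.33517787  0.05479294]
deck 3812 (array([486.2, 320.5]), array([228.9, 201.5]), 84.8) 0.1595750662341876
jar top 523 [0.50303261 0.32100086 0.12872939] (array([486.6, 317.3]), array([163.5, 127.9]), 84.78)
floor 1877 (array([488.1, 329.1]), array([139.5, 126.7]), 84.71)
cap 172 (array([589.2, -33.1]), array([39.4, 38.7]), 64.02) [ 0.58834717 -0.0331932   0.0950902 ]
cap s (array([587.3, -33.5]), array([38.1, 40.3]), 50.99) [ 0.58890527 -0.03389704  0.09615741]
757 [0.46445661 0.36613112 0.12613274]
```

View pics/t6.png

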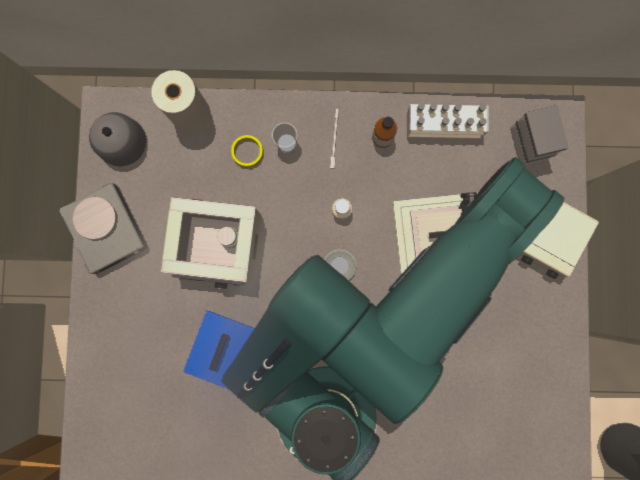

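The lid lies flat (tilt 0.04°) at the pad centre. The jar shows at (227,237) in the open tank, near -y, so the +y half is free, and the bottle at (342,208) is undisturbed.

Request:
{"api": "arm_command", "payload": {
  "deltas": [
    {"x":0,"y":0,"z":0,"spin":0.11},
    {"x":0,"y":0,"z":0,"spin":0.103},
    {"x":0.038,"y":0.0045,"z":0,"spin":0},
    {"x":0.04,"y":0.0045,"z":0,"spin":0},
    {"x":0.04,"y":0.0045,"z":0,"spin":0},
    {"x":0.04,"y":0.0045,"z":0,"spin":0},
    {"x":0.04,"y":0.0045,"z":0,"spin":0},
    {"x":0.04,"y":0.0045,"z":0,"spin":0},
    {"x":0.04,"y":0.0045,"z":0,"spin":0},
    {"x":0.028,"y":0.0045,"z":0,"spin":0}
  ]
}}

```text
clock: 16.7
eef_pos: [0.5874, -0.0304, 0.2261]
ee_rot: [-179.9, -0.0, 84.9]
wrist_force: [0.7, -2.1, 0.4]
grip_width: 1.0
gripper_force: 0.0
```

Request:
{"api": "arm_command", "payload": {
  "deltas": [
    {"x":0,"y":0,"z":0.02,"spin":0},
    {"x":0,"y":0,"z":0.03,"spin":0},
    {"x":0,"y":0,"z":0.02,"spin":0},
    {"x":0,"y":0,"z":0,"spin":0}
  ]
}}

```text
clock: 17.1
eef_pos: [0.5859, -0.0324, 0.1539]
ee_rot: [-179.7, -0.0, 84.9]
wrist_force: [0.3, 0.3, 0.9]
grip_width: 0.997
gripper_force: 0.0
```

Request:
{"api": "arm_command", "payload": {
  "deltas": [
    {"x":-0.001,"y":0.0025,"z":0.02,"spin":0},
    {"x":0,"y":0,"z":0.025,"spin":0},
    {"x":0,"y":0,"z":0.02,"spin":0},
    {"x":0,"y":0,"z":0.013,"spin":0},
    {"x":0,"y":0,"z":0.006,"spin":0},
    {"x":0,"y":0,"z":0,"spin":0}
  ]
}}

```text
clock: 17.7
eef_pos: [0.5902, -0.0341, 0.0732]
ee_rot: [-180.0, -0.0, 84.8]
wrist_force: [-0.8, 0.0, 0.8]
grip_width: 0.998
gripper_force: 0.0
```

Request:
{"api": "arm_command", "payload": {
  "deltas": [
    {"x":0,"y":0,"z":0,"spin":0},
    {"x":0,"y":0,"z":0,"spin":0},
    {"x":0,"y":0,"z":0,"spin":0},
    {"x":0,"y":0,"z":0,"spin":0},
    {"x":0,"y":0,"z":0,"spin":0},
    {"x":0,"y":0,"z":0,"spin":0}
  ],
  "claw": -1
}}

```text
clock: 18.3
eef_pos: [0.5907, -0.0342, 0.0742]
ee_rot: [179.9, 0.0, 84.8]
wrist_force: [-2.2, 0.2, 7.0]
grip_width: 0.45
gripper_force: 59.4
```

Request:
{"api": "arm_command", "payload": {
  "deltas": [
    {"x":0,"y":0,"z":-0.005,"spin":0},
    {"x":0,"y":0,"z":-0.015,"spin":0},
    {"x":0,"y":0,"z":-0.03,"spin":0},
    {"x":0,"y":0,"z":-0.04,"spin":0},
    {"x":0,"y":0,"z":-0.04,"spin":0},
    {"x":0,"y":0,"z":-0.04,"spin":0},
    {"x":0,"y":0,"z":-0.03,"spin":0},
    {"x":0.01,"y":-0.005,"z":-0.01,"spin":0},
    {"x":0.02,"y":-0.008,"z":0,"spin":0},
    {"x":0.035,"y":-0.013,"z":0,"spin":0}
  ]
}}

```text
clock: 19.3
eef_pos: [0.5701, 0.0329, 0.2825]
ee_rot: [-180.0, 0.0, 84.7]
wrist_force: [0.5, 0.7, -1.6]
grip_width: 0.449
gripper_force: 60.8
```

Request:
{"api": "arm_command", "payload": {
  "deltas": [
    {"x":0.035,"y":-0.013,"z":0,"spin":0},
    {"x":0.04,"y":-0.014,"z":0,"spin":0},
    {"x":0.04,"y":-0.014,"z":0,"spin":0},
    {"x":0.04,"y":-0.014,"z":0,"spin":0},
    {"x":0.04,"y":-0.014,"z":0,"spin":0},
    {"x":0.04,"y":-0.014,"z":0,"spin":0},
    {"x":0.035,"y":-0.013,"z":0,"spin":0},
    {"x":0.03,"y":-0.01,"z":0,"spin":0},
    {"x":0.015,"y":-0.004,"z":0,"spin":0},
    {"x":0,"y":0,"z":0,"spin":0}
  ]
}}

```text
clock: 20.3
eef_pos: [0.488, 0.3582, 0.2823]
ee_rot: [-179.9, 0.0, 85.0]
wrist_force: [0.0, -0.3, -2.4]
grip_width: 0.447
gripper_force: 60.7
```

Run:
```python
from h import *
f=grab('top','t7.png'); s=grab('scene','s7.png'); st=manip.get_state(); print(st['eef_pos'],st['ee_rot'],st['wrist_force'],st['grip_width'])
```

```text
[0.48886408 0.3562534  0.28273295] [-1.79961260e+02  4.53434714e-02  8.48674148e+01] [ 0.13490935 -0.89341912 -2.06735136] 0.4493598286175524
```

View pics/s7.png

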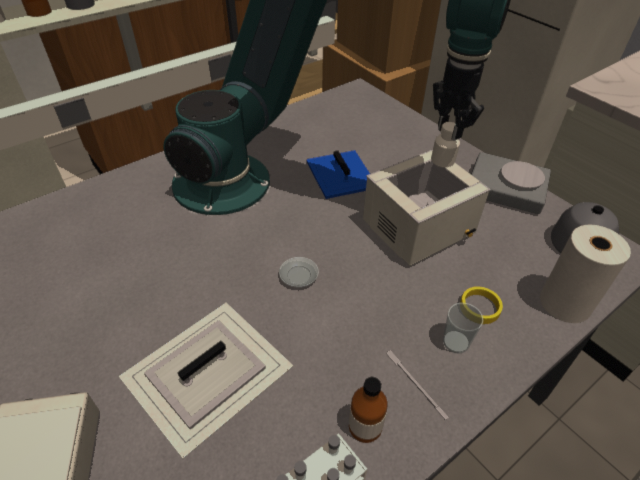

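The bottle hangs upright at (447,150) above the open tank, and the lid lies flat on the pad (205,365). Lowering now.

Request:
{"api": "arm_command", "payload": {
  "deltas": [
    {"x":0,"y":0,"z":0.01,"spin":0},
    {"x":0,"y":0,"z":0.02,"spin":0},
    {"x":0,"y":0,"z":0.025,"spin":0},
    {"x":0,"y":0,"z":0.025,"spin":0},
    {"x":0,"y":0,"z":0.025,"spin":0},
    {"x":0,"y":0,"z":0.02,"spin":0},
    {"x":0,"y":0,"z":0.012,"spin":0},
    {"x":0,"y":0,"z":0.006,"spin":0},
    {"x":0,"y":0,"z":0.004,"spin":0},
    {"x":0,"y":0,"z":0,"spin":0}
  ]
}}

```text
clock: 21.4
eef_pos: [0.4893, 0.3565, 0.1364]
ee_rot: [180.0, -0.0, 84.8]
wrist_force: [0.5, 0.3, -2.1]
grip_width: 0.448
gripper_force: 60.7
```

Request:
{"api": "arm_command", "payload": {
  "deltas": [
    {"x":0,"y":0,"z":0.002,"spin":0},
    {"x":0,"y":0,"z":0.002,"spin":0},
    {"x":0,"y":0,"z":0.001,"spin":0},
    {"x":0,"y":0,"z":0,"spin":0}
  ]
}}

```text
clock: 21.8
eef_pos: [0.489, 0.3566, 0.1313]
ee_rot: [-180.0, 0.0, 84.8]
wrist_force: [-0.8, 0.3, -2.4]
grip_width: 0.445
gripper_force: 60.7
```

Request:
{"api": "arm_command", "payload": {
  "deltas": [
    {"x":0,"y":0,"z":0.001,"spin":0},
    {"x":0,"y":0,"z":0.001,"spin":0},
    {"x":0,"y":0,"z":0,"spin":0}
  ]
}}

```text
clock: 22.1
eef_pos: [0.4891, 0.3566, 0.1293]
ee_rot: [180.0, -0.0, 84.8]
wrist_force: [0.0, -0.1, -1.3]
grip_width: 0.444
gripper_force: 60.9
```

Request:
{"api": "arm_command", "payload": {
  "deltas": [
    {"x":0,"y":0,"z":0.001,"spin":0},
    {"x":0,"y":0,"z":0,"spin":0}
  ]
}}

```text
clock: 22.3
eef_pos: [0.4892, 0.3569, 0.1292]
ee_rot: [180.0, -0.1, 84.9]
wrist_force: [-3.6, -1.2, 10.3]
grip_width: 0.447
gripper_force: 61.9
```

Request:
{"api": "arm_command", "payload": {
  "deltas": [
    {"x":0,"y":0,"z":0,"spin":0},
    {"x":0,"y":0,"z":0,"spin":0},
    {"x":0,"y":0,"z":0,"spin":0},
    {"x":0,"y":0,"z":0,"spin":0},
    {"x":0,"y":0,"z":0,"spin":0}
  ],
  "claw": 0.36
}}

```text
clock: 22.8
eef_pos: [0.4891, 0.3565, 0.1282]
ee_rot: [-180.0, 0.0, 84.8]
wrist_force: [-0.5, 0.3, -0.2]
grip_width: 0.679
gripper_force: 0.0
```

Request:
{"api": "arm_command", "payload": {
  "deltas": [
    {"x":0,"y":0,"z":-0.005,"spin":0},
    {"x":0,"y":0,"z":-0.01,"spin":0},
    {"x":0,"y":0,"z":-0.015,"spin":0},
    {"x":0,"y":0,"z":-0.025,"spin":0},
    {"x":0,"y":0,"z":-0.03,"spin":0},
    {"x":0,"y":0,"z":-0.03,"spin":0},
    {"x":0,"y":0,"z":-0.02,"spin":0},
    {"x":0,"y":0,"z":0,"spin":0}
  ]
}}

```text
clock: 23.6
eef_pos: [0.4899, 0.3571, 0.2668]
ee_rot: [179.8, -0.2, 84.8]
wrist_force: [-0.5, 0.3, -0.9]
grip_width: 0.68
gripper_force: 0.0
```

Run:
```python
from h import *
s=grab('scene','s8.png'); f=grab('top')
for g in (s,f):
    X=cloud(g); c=X[(abs(X[...,0]-.489)<.04)&(abs(X[...,1]-.357)<.04)&(X[...,2]>.142)&(X[...,2]<.156)]; print(len(c),np.median(c,0) if len(c) else 0)
cv2.imwrite('pics/c8.png',cv2.resize(s['pixels'][120:270,340:520,::-1],None,fx=3,fy=3))
```

```text
220 [0.49120073 0.35874283 0.15078053]
181 [0.4881209  0.35677021 0.15012581]
```

View pics/c8.png

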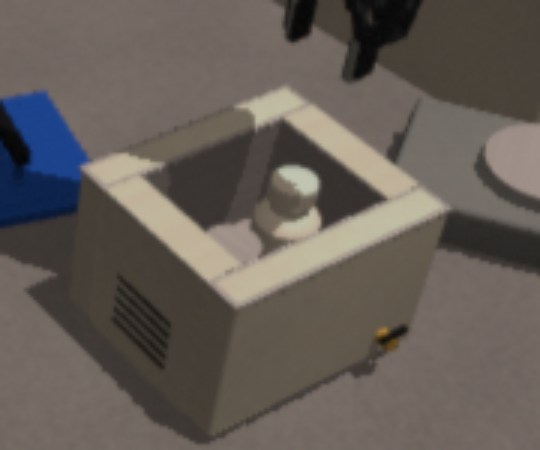

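The crop shows the bottle upright at (292,195) with its cap below deck level, beside the jar at (235,245). Going back for the lid.

Request:
{"api": "arm_command", "payload": {
  "deltas": [
    {"x":-0.02,"y":0.003,"z":0,"spin":0},
    {"x":-0.04,"y":0.006,"z":0,"spin":0},
    {"x":-0.045,"y":0.006,"z":0,"spin":0},
    {"x":-0.045,"y":0.006,"z":0,"spin":0},
    {"x":-0.045,"y":0.006,"z":0,"spin":0},
    {"x":-0.045,"y":0.006,"z":0,"spin":0},
    {"x":-0.045,"y":0.006,"z":0,"spin":0},
    {"x":-0.045,"y":0.006,"z":0,"spin":0},
    {"x":-0.045,"y":0.006,"z":0,"spin":0},
    {"x":-0.045,"y":0.006,"z":0,"spin":0}
  ],
  "claw": 1
}}

```text
clock: 24.7
eef_pos: [0.5073, -0.0686, 0.2625]
ee_rot: [-179.9, -0.0, 84.8]
wrist_force: [2.2, 0.5, 0.0]
grip_width: 1.0
gripper_force: 0.0
```

Request:
{"api": "arm_command", "payload": {
  "deltas": [
    {"x":-0.045,"y":0.006,"z":0,"spin":0},
    {"x":-0.045,"y":0.006,"z":0,"spin":0},
    {"x":-0.045,"y":0.006,"z":0,"spin":0},
    {"x":-0.045,"y":0.006,"z":0,"spin":0},
    {"x":-0.045,"y":0.006,"z":0,"spin":0},
    {"x":-0.03,"y":0.006,"z":0,"spin":0},
    {"x":-0.01,"y":0.004,"z":0,"spin":0},
    {"x":0,"y":0,"z":0,"spin":-0.11},
    {"x":0,"y":0,"z":0,"spin":-0.104},
    {"x":0,"y":0,"z":0,"spin":0}
  ]
}}

```text
clock: 25.7
eef_pos: [0.524, -0.3336, 0.2627]
ee_rot: [-180.0, -0.1, 97.2]
wrist_force: [0.0, 0.6, -0.4]
grip_width: 1.0
gripper_force: 0.0
```

Request:
{"api": "arm_command", "payload": {
  "deltas": [
    {"x":0,"y":0,"z":0.02,"spin":0},
    {"x":0,"y":0,"z":0.04,"spin":0},
    {"x":0,"y":0,"z":0.045,"spin":0},
    {"x":0,"y":0,"z":0.04,"spin":0},
    {"x":0,"y":0,"z":0.035,"spin":0},
    {"x":0,"y":0,"z":0.025,"spin":0},
    {"x":0,"y":0,"z":0.017,"spin":0},
    {"x":0,"y":0,"z":0.008,"spin":0},
    {"x":0,"y":0,"z":0.004,"spin":0},
    {"x":0,"y":0,"z":0,"spin":0}
  ]
}}

```text
clock: 26.7
eef_pos: [0.5242, -0.3342, 0.0295]
ee_rot: [180.0, 0.0, 97.1]
wrist_force: [-0.5, -0.6, 0.6]
grip_width: 1.0
gripper_force: 0.0
```

Request:
{"api": "arm_command", "payload": {
  "deltas": [
    {"x":0,"y":0,"z":0,"spin":0},
    {"x":0,"y":0,"z":0,"spin":0},
    {"x":0,"y":0,"z":0,"spin":0},
    {"x":0,"y":0,"z":0,"spin":0},
    {"x":0,"y":0,"z":0,"spin":0},
    {"x":0,"y":0,"z":0,"spin":0},
    {"x":0,"y":0,"z":0,"spin":0},
    {"x":0,"y":0,"z":0,"spin":0}
  ],
  "claw": -1
}}

```text
clock: 27.5
eef_pos: [0.5243, -0.3344, 0.0296]
ee_rot: [180.0, 0.0, 97.1]
wrist_force: [-1.0, 1.0, 5.0]
grip_width: 0.177
gripper_force: 59.7
```

Request:
{"api": "arm_command", "payload": {
  "deltas": [
    {"x":0,"y":0,"z":-0.003,"spin":0},
    {"x":0,"y":0,"z":-0.008,"spin":0},
    {"x":0,"y":0,"z":-0.02,"spin":0},
    {"x":0,"y":0,"z":-0.035,"spin":0},
    {"x":0,"y":0,"z":-0.04,"spin":0},
    {"x":0,"y":0,"z":-0.04,"spin":0},
    {"x":0,"y":0,"z":-0.04,"spin":0.05},
    {"x":0,"y":0,"z":-0.035,"spin":0.08},
    {"x":0,"y":0,"z":-0.02,"spin":0.084},
    {"x":0.01,"y":-0.0015,"z":-0.01,"spin":0}
  ]
}}

```text
clock: 28.5
eef_pos: [0.5236, -0.3249, 0.282]
ee_rot: [179.9, 0.1, 84.7]
wrist_force: [0.4, -0.4, -7.9]
grip_width: 0.175
gripper_force: 59.3
```

Request:
{"api": "arm_command", "payload": {
  "deltas": [
    {"x":0.02,"y":-0.003,"z":0,"spin":0},
    {"x":0.03,"y":-0.0045,"z":0,"spin":0},
    {"x":0.04,"y":-0.006,"z":0,"spin":0},
    {"x":0.04,"y":-0.006,"z":0,"spin":0},
    {"x":0.04,"y":-0.006,"z":0,"spin":0},
    {"x":0.04,"y":-0.006,"z":0,"spin":0},
    {"x":0.04,"y":-0.006,"z":0,"spin":0},
    {"x":0.04,"y":-0.006,"z":0,"spin":0},
    {"x":0.04,"y":-0.006,"z":0,"spin":0},
    {"x":0.04,"y":-0.006,"z":0,"spin":0}
  ]
}}

```text
clock: 29.5
eef_pos: [0.5001, 0.0513, 0.2797]
ee_rot: [-179.9, -0.0, 85.0]
wrist_force: [0.7, 0.1, -6.0]
grip_width: 0.175
gripper_force: 59.3
```

Request:
{"api": "arm_command", "payload": {
  "deltas": [
    {"x":0.04,"y":-0.006,"z":0,"spin":0},
    {"x":0.04,"y":-0.006,"z":0,"spin":0},
    {"x":0.04,"y":-0.006,"z":0,"spin":0},
    {"x":0.04,"y":-0.006,"z":0,"spin":0},
    {"x":0.04,"y":-0.006,"z":0,"spin":0},
    {"x":0.035,"y":-0.005,"z":0,"spin":0},
    {"x":0.02,"y":-0.003,"z":0,"spin":0},
    {"x":0.008,"y":-0.001,"z":0,"spin":0},
    {"x":0,"y":0,"z":0,"spin":0},
    {"x":0,"y":0,"z":0,"spin":0}
  ]
}}

```text
clock: 30.5
eef_pos: [0.4859, 0.314, 0.28]
ee_rot: [-180.0, 0.0, 84.9]
wrist_force: [0.1, -1.5, -6.5]
grip_width: 0.174
gripper_force: 59.3
```

Run:
```python
from h import *
s=grab('scene','s9.png'); st=manip.get_state(); e=st['eef_pos']; print(e,st['ee_rot'],st['wrist_force'])
X=cloud(s); p=X[(abs(X[...,0]-e[0])<.1)&(abs(X[...,1]-e[1])<.11)&(X[...,2]>e[2]-.03)&(X[...,2]<e[2]+.0)]
print(len(p),plane(p),rect(p))
```

```text
[0.486128   0.31375116 0.28016285] [-1.79979831e+02  2.92350636e-02  8.48460866e+01] [ 1.02314912  0.19900284 -7.00739221]
3069 (array([ 0.004, -0.003,  1.   ]), array([0.4965, 0.2998, 0.2661]), np.float64(0.29)) (array([483.8, 315.1]), array([190., 165.]), 84.55)
```

Request:
{"api": "arm_command", "payload": {
  "deltas": [
    {"x":0.0045,"y":0.001,"z":0.01,"spin":0},
    {"x":0,"y":0,"z":0.02,"spin":0},
    {"x":0,"y":0,"z":0.025,"spin":0},
    {"x":0,"y":0,"z":0.018,"spin":0},
    {"x":0,"y":0,"z":0.008,"spin":0},
    {"x":0,"y":0,"z":0.004,"spin":0},
    {"x":0,"y":0,"z":0.002,"spin":0},
    {"x":0,"y":0,"z":0.002,"spin":0},
    {"x":0,"y":0,"z":0,"spin":0}
  ]
}}

```text
clock: 31.45
eef_pos: [0.4879, 0.3191, 0.1916]
ee_rot: [180.0, -0.0, 84.8]
wrist_force: [1.1, -0.4, -6.9]
grip_width: 0.171
gripper_force: 59.3
```

Run:
```python
from h import *
s=grab('scene','s10.png'); st=manip.get_state(); e=st['eef_pos']; print(e,st['ee_rot'],st['wrist_force'])
X=cloud(s); w=(abs(X[...,0]-e[0])<.13)&(abs(X[...,1]-e[1])<.14)
p=X[w&(X[...,2]>.168)&(X[...,2]<.2)]; print('lid',plane(p),rect(p))
p=X[w&(X[...,2]>.155)&(X[...,2]<.2)]; print('deck',rect(p))
```

```text
[0.48788915 0.31914593 0.19168834] [ 1.79966622e+02 -2.17554032e-02  8.48425771e+01] [-0.2147629  -0.38985113 -6.14652104]
lid (array([ 0.003, -0.002,  1.   ]), array([0.4991, 0.3042, 0.1779]), np.float64(0.23)) (array([487. , 321.3]), array([192.9, 162.8]), 84.58)
deck (array([483.3, 320.8]), array([232.5, 204.1]), 84.29)
```

Request:
{"api": "arm_command", "payload": {
  "deltas": [
    {"x":-0.001,"y":-0.0015,"z":0.002,"spin":0},
    {"x":0,"y":0,"z":0.001,"spin":0},
    {"x":0,"y":0,"z":0.001,"spin":0},
    {"x":0,"y":0,"z":0.001,"spin":0},
    {"x":0,"y":0,"z":0,"spin":0}
  ]
}}

```text
clock: 32.0
eef_pos: [0.4861, 0.3182, 0.1867]
ee_rot: [180.0, -0.0, 84.8]
wrist_force: [-2.1, -1.3, 0.0]
grip_width: 0.175
gripper_force: 60.2
```

Request:
{"api": "arm_command", "payload": {
  "deltas": [
    {"x":0,"y":0,"z":0.001,"spin":0},
    {"x":0,"y":0,"z":0,"spin":0}
  ]
}}

```text
clock: 32.2
eef_pos: [0.4861, 0.3182, 0.1866]
ee_rot: [179.9, -0.0, 84.8]
wrist_force: [-6.6, -3.5, 12.8]
grip_width: 0.179
gripper_force: 62.0
```

Resting on the deck. Releasing, retreating and checking.

Request:
{"api": "arm_command", "payload": {
  "deltas": [
    {"x":0,"y":0,"z":0,"spin":0},
    {"x":0,"y":0,"z":0,"spin":0},
    {"x":0,"y":0,"z":0,"spin":0},
    {"x":0,"y":0,"z":0,"spin":0},
    {"x":0,"y":0,"z":0,"spin":0},
    {"x":0,"y":0,"z":0,"spin":0}
  ],
  "claw": 1
}}

```text
clock: 32.8
eef_pos: [0.4862, 0.3182, 0.1853]
ee_rot: [180.0, -0.0, 84.8]
wrist_force: [-0.6, -0.1, 0.7]
grip_width: 1.0
gripper_force: 0.0
```

Request:
{"api": "arm_command", "payload": {
  "deltas": [
    {"x":0,"y":0,"z":-0.005,"spin":0},
    {"x":0,"y":0,"z":-0.015,"spin":0},
    {"x":0,"y":0,"z":-0.03,"spin":0},
    {"x":0,"y":0,"z":-0.04,"spin":0},
    {"x":-0.03,"y":0,"z":-0.02,"spin":0},
    {"x":-0.04,"y":0,"z":0,"spin":0},
    {"x":-0.04,"y":0,"z":0,"spin":0},
    {"x":-0.04,"y":0,"z":0,"spin":0},
    {"x":-0.04,"y":0,"z":0,"spin":0},
    {"x":-0.04,"y":0,"z":0,"spin":0}
  ]
}}

```text
clock: 33.8
eef_pos: [0.465, 0.0877, 0.2958]
ee_rot: [180.0, -0.0, 84.9]
wrist_force: [1.1, 0.1, -0.2]
grip_width: 1.003
gripper_force: 0.0
```

Request:
{"api": "arm_command", "payload": {
  "deltas": [
    {"x":-0.04,"y":0,"z":0,"spin":0},
    {"x":-0.04,"y":0,"z":0,"spin":0},
    {"x":-0.04,"y":0,"z":0,"spin":0},
    {"x":-0.03,"y":0,"z":0,"spin":0},
    {"x":0,"y":0,"z":0,"spin":0},
    {"x":0,"y":0,"z":0,"spin":0},
    {"x":0,"y":0,"z":0,"spin":0}
  ]
}}

```text
clock: 34.5
eef_pos: [0.452, -0.0596, 0.2955]
ee_rot: [180.0, -0.0, 84.9]
wrist_force: [0.5, 0.6, 0.6]
grip_width: 1.002
gripper_force: 0.0
```

Run:
```python
from h import *
f=grab('top','t11.png'); s=grab('scene'); 
for g in (f,s):
    X=cloud(g); w=(abs(X[...,0]-.486)<.13)&(abs(X[...,1]-.32)<.14); z=X[...,2]
    p=X[w&(z>.168)&(z<.18)]; print('lid',plane(p),rect(p))
    p=X[w&(z>.155)&(z<.18)]; print('deck',rect(p))
    p=X[w&(z>.2)&(z<.23)]; print('bar',rect(p))
```

```text
lid (array([0.003, 0.   , 1.   ]), array([0.486 , 0.3184, 0.1723]), np.float64(0.18)) (array([477. , 314.3]), array([217.2, 179.4]), 84.3)
deck (array([486. , 319.7]), array([228.3, 201.1]), 84.73)
bar (array([487.4, 318.5]), array([104.6,  16.5]), 85.05)
lid (array([-0.   , -0.001,  1.   ]), array([0.4931, 0.3092, 0.173 ]), np.float64(0.04)) (array([484. , 318.6]), array([189.8, 165. ]), 84.76)
deck (array([482.7, 320.8]), array([232.4, 204.7]), 84.54)
bar (array([485.5, 318.7]), array([106.5,  20.2]), 84.87)
```

View pics/t11.png

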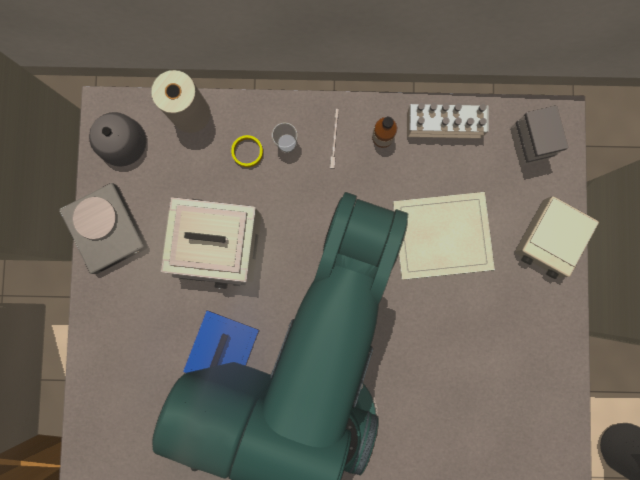

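The lid is closed flat on the bath (bar at (205,238)), centred within about 2 mm and square to it, and everything else on the bench is where it was. Handing in.

```bash
python3 -c "
from bench import manip
print(manip.job_done())"
```

```text
the job is handed in; nothing more can be done
None
```

The job is handed in: the bottle stands upright in the bath beside the jar, the lid is closed flat over it about 2 mm off centre, and I saw nothing else on the bench moved; the hand-in gave no verdict.

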